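Pull and turn the gas selector

ROBOT

A 6-joint arm with a two-finger parallel gripper is mounted at the origin on a cart in front of the work surface, level with it; the furniture and walls round the work are solid. World frame = base frame: x ahead of the robot, y to its left, z up, the work surface at z = 0. Lengths are in mm, angles in rad, forces in N, time in s.
With the tool pointing down it reaches from about 275 to 725 mm from the base axis. Payload 15.9 kg.
Tool frame: the origin (TCP) lies on the centre line of the jaws, within the pads' length; the fingertips stand 11 mm ahead of it and the grasp point (between the pads) lies 8 mm behind it; z points along the fingers, y is the line along which they close (so a half turn about z gives the same grasp; the last joint's range is limited). The gripper opens to 85 mm and grips with 20 to 120 N. Pads are 22 mm wide; open, the fingers measure 114 mm over their backs; the gripper's body (76 mm by 85 mm) begins 54 mm behind the grasp point. The pads swing forward as they close: fully open they stand 13 mm farther back than shut.
Start: joints at [-1.175, 0.213, -0.034, 1.323, 0, 1.571], TCP at [192.766, -461.332, 242.306] pointing down, gripper open.
Joint ranges: [-2.98, 2.98], [-0.74, 1.72], [-1.14, 1.35], [-2.1, 2.04], [-1.57, 1.44], [-3.14, 3.14]. Speed limits (rad/s): [1.89, 1.89, 2.39, 2.57, 3.14, 3.14].

INTERFACE

Orientations are given as a rotation vector (axis times angle).
In Python, from workcell import readout, vision, r gives the robot as it stands.
- The arm moves only by the tool send_rows, never from a script. Its argument "steps" is a list of rows, each a list of 3 entries, a list of its own where there are three numbers: the closure in counts, from 0 (fully open) to 255 (shut), then the shift along the tool's x, y, z in mm, then the turn about the tool's z in degrees. In form: [[grip, [dx, dy, dz], roll], ...]. A call has 1 to 10 rows; each row is the pose to reach, as a shift and turn from the pose commanded when the call began, along the tool's axes at that moment; what a row does not reach only later rows make up. A row lasts 1/12 s, in which the tool goes at most 41.7 mm and 7.16 degrees, less where a joint would pass 70% of its speed; a pose out of reach is approached as far as the arm can. A call with a gripper value outside its range is refused whole. The fingers move at their own pace and stop on an object; "grip_force" is the grip in N (left out, the last holds). Time passes only in rows, so rows that repeat a pose let the fingers close. It gives the time, the measured TCP pose, the force, the opening and the grip force at its end, in the units of the state.
- readout.observe(): the state, without advancing time (a new reading comes with each control period).
- vision.camera(name): name is "side" or "top"; returns the picture (400x640x3 uint8, blue, green, red); there is no depth.
- vision.camera_info(name): a dict with "vfov" (degrees; the focal length in pixels is half the picture's height over the tangent of half this angle, whatever the lens; pixels are square), "cx", "cy" (the principal point, pixels), "dist_coeffs" ([k1, k2, p1, p2, k3] as OpenCV has them; the pictures are not rectified), "eye" and "orientation" of the camera in the world. Camera axes: x right, y down, z forward; pixel columns grow to the right and rows downward; lengths in mm; the calibration is good to about 2 mm. A picture is of the moment at which its call begins. camera_info takes no time and is no camera call.
- r.job_done(): hands the job in; it is judged then, once.
The state is a dict: "time_s": time; "joint_pos": joint angles; "qvel": joint speeds; "tau": joint torques, N m; "ee_pos": TCP position; "ee_rot": TCP orientation; "contact_force": force on the tool from outside, world axes, zero at the start; "wrist_torque": the same for the moment, N m; "width": finger opening in mm; "finger_force": force on a finger pad.
Only numpy, scipy, OpenCV 4.12 (cv2) and the standard library are available. Lean on these libraries where they do the work, as an engineer would, in place of code of your own. Each camera call takes 0.05 s, during which the arm holds its last target. There are 200 camera calls.

TASK

On the side table stand two pull-to-turn gas selectors with bar-shaped knobs. Pull the red knob up out of its stop, turn it clockwise from the yellow dot to the green dot (the next stop), and let it drop fully home there and let go of it. Leave the blue selector's setting alone.

Things in the scene. Friction and masses are not known exactly. Their poses are not given: they have to be found in the camera images.
- red: Grey housing under the red knob, fixed to the table at different places and yaws: 110 x 110 mm, 40 mm high (foot 122 x 80 mm; two brass stubs reach 20 mm out of its left side). Origin: centre of its underside. Coloured dots on top round the knob: yellow, and going clockwise seen from above, green at 60 degrees (towards the housing's -x), white at 120.
- red_grip (a point): Grip point of the red knob: on its upright axis, in the red bar, 14 mm below the bar's flat top, 93 mm above the table when home. Bar 60 mm long, 12 mm thick, 41 mm tall, on a black disc 66 mm across whose top lies 26 mm below this point. x points along the bar to its pointer end (white line and nose), z up; moves with the knob. Take it from above across the 12 mm.
- red_lift (a joint): How far the red knob is pulled up (m): 0 = home; sprung down with 5 to 6 N at home, 9 N at the end stop at 0.022. From 0.013 up it clears the rounded teeth and turns freely (0.015 N m friction). At home it is locked in its stop. Let go within about 20 degrees of a stop, it slides down into that stop by itself.
- red_turn (a joint): Angle of the red knob (rad), growing clockwise seen from above: 0 at the yellow dot where it starts, 1.047 at the green dot, 2.094 at the white dot. Each stop has play of about 0.07 either way.
- blue_turn (a joint): Angle of the blue selector's knob (rad), same meaning; it starts at its yellow dot (0) and shall stay there. That selector is the same but for its blue bar and stands at least 150 mm from the red one (centres), nearer to the robot or further off. Small loose things (pliers, tape measure, nozzle, blue tin) lie near, all lower than the bars' tops.

How it is judged:
By the outcome, as a careful person would: the job done as asked, in the order asked, and still so for the second after the job is handed in, with the robot touching nothing.
It also fails if it takes over 34 s, if anything falls off the work surface, if the arm or the gripper's body presses on something with over 40 N, if the wrist force passes 120 N, or if a joint passes its speed limit or range.

## Working session

There is one attempt and no reset: what is moved stays moved. The work goes in short steps, Python scripts to look and compute and a tool call to move; the robot and the scene stay as the last step left them, time stands still between calls to the robot, and variables do not carry over. Pictures are saved under pics/ and viewed, at most 10 in all, crops included, and the job is handed in when it is done.

Besides the shell and the picture viewer there is one more tool, called after "Call:" as name(argument=value, ...) on one line, values as JSON. send_rows: Moves the arm, as the interface text tells. Its arguments: {"type":"object","properties":{"steps":{"type":"array"},"grip_force":{"type":"number"}},"required":["steps"]}

```bash
mkdir -p pics
python3 - <<'E'
from workcell import readout, vision, r
import cv2
for n in ("side","top"):
    cv2.imwrite(f"pics/{n}0.png",vision.camera(n)); print(n,vision.camera_info(n))
print(readout.observe())
E
```

```text
side {'vfov': 55.755610482256614, 'cx': 321.80817835048737, 'cy': 195.47178309799713, 'dist_coeffs': array([-0.00552705,  0.        ,  0.        ,  0.        ,  0.        ]), 'eye': array([192.24539938, 670.74479319, 414.5228311 ]), 'orientation': array([-0.63437746,  2.31698674, -1.53869302])}
top {'vfov': 50.73463167303801, 'cx': 316.87131419185755, 'cy': 201.74194542556586, 'dist_coeffs': array([-0.08176585,  0.        ,  0.        ,  0.        ,  0.        ]), 'eye': array([490.09425883,  16.44307181, 934.76046435]), 'orientation': array([-2.19818689,  2.19806885, -0.09420754])}
{'time_s': 0.1, 'joint_pos': array([-1.17500316e+00,  2.13321244e-01, -3.49267749e-02,  1.32348567e+00,
       -1.59674372e-05,  1.57079226e+00]), 'qvel': array([-4.04580106e-05, -1.06715385e-03,  1.36456682e-03, -5.30082477e-04,
        8.43442672e-04, -1.05596000e-03]), 'tau': array([-7.54044086e-04, -6.87251544e+01,  4.87807846e+01,  1.21805572e-02,
       -9.12205155e-05, -3.27337069e-06]), 'ee_pos': array([ 192.66545695, -461.10775804,  241.88610258]), 'ee_rot': array([-3.07937665e+00, -6.17486570e-01,  3.13982459e-04]), 'contact_force': array([-0.16635672, -0.23999603, -0.07178283]), 'wrist_torque': array([-0.03678487,  0.01560257, -0.02865594]), 'finger_force': 0.0, 'width': 85.64968686542774}
```

View pics/side0.png

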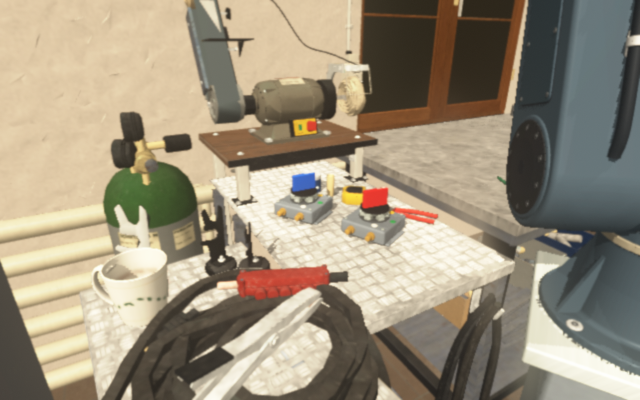

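View pics/top0.png

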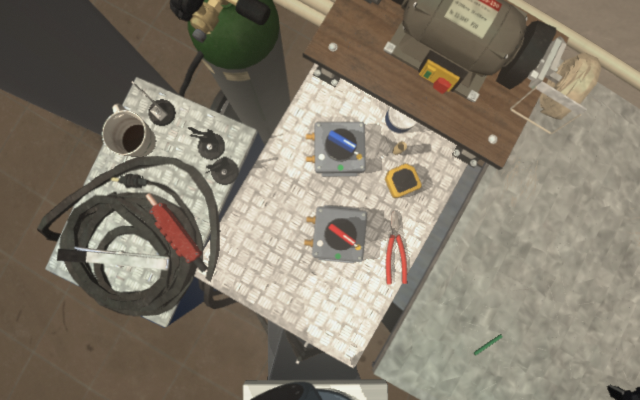

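Side view: red bar at about (375,197), blue bar at (304,182). Top view: red bar from (329,227) to (359,247), blue bar around (342,142), pliers to the right of red. Next I segment the red bar in both views and enlarge it.

```bash
cat > h.py <<'E'
import numpy as np, cv2
from scipy.spatial.transform import Rotation as R
from workcell import readout, vision, r
def cam(n):
    i=vision.camera_info(n); f=200/np.tan(np.radians(i['vfov']/2))
    K=np.array([[f,0,i['cx']],[0,f,i['cy']],[0,0,1]]); return K,np.array(i['dist_coeffs']),np.array(i['eye']),R.from_rotvec(i['orientation']).as_matrix()
def ray(n,uv):
    K,d,e,M=cam(n); p=cv2.undistortPoints(np.array([[uv]],float),K,d)[0,0]
    v=M@[p[0],p[1],1]; return e,v/np.linalg.norm(v)
def atz(n,uv,z):
    e,v=ray(n,uv); return e+v*(z-e[2])/v[2]
def tri(a,b):
    (e,v),(f,w)=ray('side',a),ray('top',b)
    s=np.linalg.lstsq(np.c_[v,-w],f-e,rcond=None)[0]; p,q=e+s[0]*v,f+s[1]*w
    return (p+q)/2,np.linalg.norm(p-q)
def redmask(im,box):
    h=cv2.cvtColor(im,cv2.COLOR_BGR2HSV); m=(((h[...,0]<7)|(h[...,0]>172))&(h[...,1]>150)&(h[...,2]>90)).astype(np.uint8)
    o=np.zeros_like(m); x0,y0,x1,y1=box; o[y0:y1,x0:x1]=m[y0:y1,x0:x1]; return o
def proj(n,P):
    K,d,e,M=cam(n); return cv2.projectPoints(np.array(P,float).reshape(-1,3),cv2.Rodrigues(M.T)[0],-M.T@e,K,d)[0][:,0]
E
python3 - <<'E'
from h import *
s,t=cv2.imread('pics/side0.png'),cv2.imread('pics/top0.png')
ms,mt=redmask(s,(355,180,392,215)),redmask(t,(320,215,370,260))
for m in (ms,mt):
    c=max(cv2.findContours(m,0,2)[0],key=cv2.contourArea); print(cv2.minAreaRect(c),cv2.boundingRect(c),m.sum())
a=cv2.resize(s[170:250,330:450],None,fx=5,fy=5,interpolation=2); b=cv2.resize(t[200:268,300:420],None,fx=5,fy=4.1,interpolation=2)
b=cv2.resize(t[195:271,300:380],(600,570),interpolation=2)
cv2.imwrite('pics/cs.png',a); cv2.imwrite('pics/ct.png',b)
E
```

```text
((374.5069274902344, 198.08279418945312), (18.519142150878906, 26.408462524414062), 85.2363510131836) (362, 188, 26, 21) 433
((341.2200012207031, 234.0399932861328), (29.200002670288086, 5.40000057220459), 36.86989212036133) (329, 224, 24, 21) 115
```

View pics/cs.png

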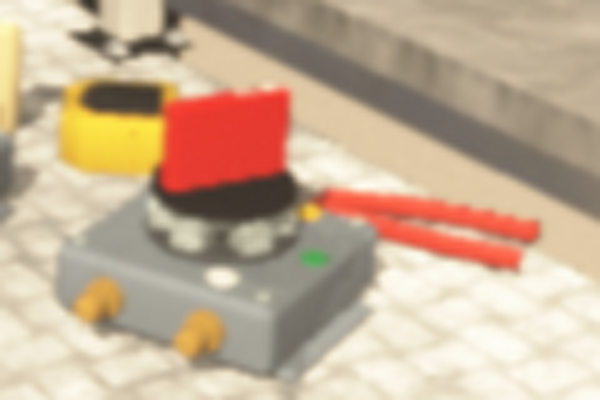

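View pics/ct.png

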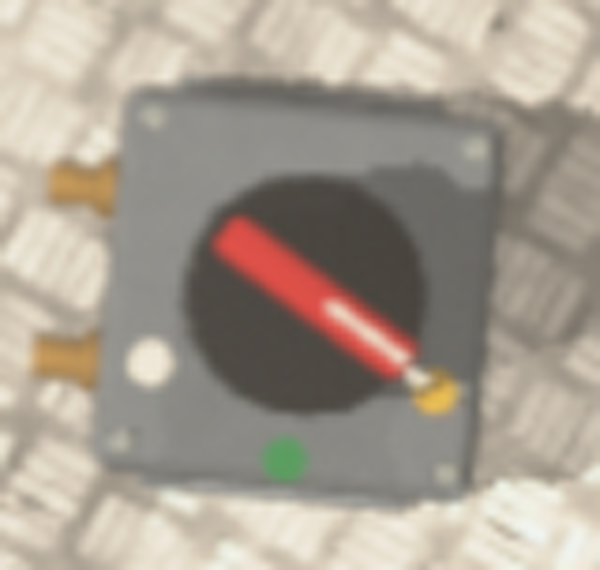

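```bash
cat > fit.py <<'E'
from h import *
from scipy.optimize import minimize
def fit(s,t,x0,bs,bt,S=8):
    tg=[]
    for n,im,b in(('side',s,bs),('top',t,bt)):
        m=redmask(im,b); c=max(cv2.findContours(m,0,1)[0],key=cv2.contourArea); f=np.zeros(m.shape,np.uint8); cv2.fillConvexPoly(f,cv2.convexHull(c),1)
        x,y,X,Y=b; tg.append((n,b,cv2.resize(f[y:Y,x:X].astype(np.float32),None,fx=S,fy=S,interpolation=cv2.INTER_LINEAR)))
    def cost(p):
        x,y,z,a=p; e=0; C,Q=np.cos(a),np.sin(a)
        P=[[x+i*30*C-j*6*Q,y+i*30*Q+j*6*C,z-k*41] for i in(-1,1) for j in(-1,1) for k in(0,1)]
        for n,b,g in tg:
            q=((proj(n,P)-b[:2]+.5)*S).astype(np.float32); h=cv2.convexHull(q)
            o=np.zeros(g.shape,np.float32); cv2.fillConvexPoly(o,np.round(h*16).astype(np.int32),1,shift=4); e+=np.abs(o-g).sum()/S/S
        return e
    return minimize(cost,x0,method='Nelder-Mead',options=dict(initial_simplex=np.array(x0)+np.vstack([np.zeros(4),np.diag([6,6,6,.15])]),xatol=.02,fatol=.05,maxiter=400))
E
python3 - <<'E'
from fit import *
s,t=cv2.imread('pics/side0.png'),cv2.imread('pics/top0.png')
c,g=tri((374.5,189.5),(341.7,234.0)); print('tri top centre',c,g)
T=lambda u,v:((u+.5)/7.5+299.5,(v+.5)/7.5+194.5)
a,b=atz('top',T(226,228),107),atz('top',T(407,362),107); print(a,b,(a+b)/2,np.linalg.norm(b-a))
yaw=np.arctan2(*(b-a)[1::-1]); print('yaw',np.degrees(yaw))
for z in (c[2],107):
    q=fit(s,t,[*((a+b)/2)[:2],z,yaw],(350,180,392,220),(318,213,368,260)); print(q.x,np.degrees(q.x[3]),q.fun)
for nm,uv in dict(y=(437,390),g=(285,460),w=(150,362)).items(): print(nm,atz('top',T(*uv),40))
M=R.from_rotvec(readout.observe()['ee_rot']).as_matrix(); print(M.round(3))
E
```

```text
tri top centre [480.90297544 -49.28951452 105.45653029] 0.3729107080564616
[498.46682526 -25.72282522 107.        ] [463.41699925 -73.01860698 107.        ] [480.94191225 -49.3707161  107.        ] 58.86748912756365
yaw -126.54130143491001
[480.36412794 -50.10208895 106.16746524  -2.19080192] -125.52370361389762 116.269287109375
[480.28691477 -50.03183808 106.11342905  -2.18219198] -125.03039070337475 117.033203125
y [453.34282932 -88.72679986  40.        ]
g [433.78488404 -45.6421249   40.        ]
w [461.40459844  -7.60393877  40.        ]
[[ 0.923  0.386 -0.   ]
 [ 0.386 -0.923  0.001]
 [-0.    -0.001 -1.   ]]
```

Both methods agree: bar centre (480.7, -49.7), top at z≈106, pointer yaw about -125.6°, and the dots fit that too. I'll move above it while rolling -32°, and check which way joint 6 turns.

Call:
send_rows(steps=[[0,[10,-6,0],-2],[0,[30,-19,0],-5],[0,[60,-38,0],-9],[0,[93,-59,0],-13],[0,[127,-80,0],-17],[0,[160,-101,0],-21],[0,[194,-123,0],-25],[0,[227,-144,0],-29],[0,[260,-165,0],-32],[0,[290,-184,0],-32]])

```text
time_s: 0.93
ee_pos: [390.0, -177.0, 242.3]
ee_rot: [-2.786, -1.451, -0.0]
contact_force: [0.4, -1.3, 0.1]
width: 85.4
finger_force: 0.0
```

```bash
python3 -c "
from h import *
o=readout.observe();print(o['joint_pos'],o['ee_pos'],R.from_rotvec(o['ee_rot']).as_matrix().round(3),o['time_s'])"
```

```text
[-4.26209261e-01  6.56130565e-02 -2.06590909e-01  1.29841183e+00
  2.47796990e-04  1.75516622e+00] [ 390.04009127 -177.01126194  242.34947921] [[ 0.573  0.819  0.   ]
 [ 0.819 -0.573  0.   ]
 [ 0.     0.    -1.   ]] 0.9333
```

Joint 6 follows roll directly, so this orientation would end at its limit after the turn. I'll take the half-turned grasp (another -180°), moving over the knob at the same time.

Call:
send_rows(steps=[[0,[10,0,0],-5],[0,[30,0,0],-12],[0,[55,0,0],-19],[0,[80,1,0],-26],[0,[105,1,0],-33],[0,[130,1,0],-40],[0,[148,1,0],-47],[0,[156,1,0],-54],[0,[156,1,0],-61],[0,[156,1,0],-68]])

```text
time_s: 1.77
ee_pos: [480.3, -51.8, 242.0]
ee_rot: [-1.494, -2.763, 0.0]
contact_force: [0.2, 0.5, 0.3]
width: 85.4
finger_force: 0.0
```

Call:
send_rows(steps=[[0,[0,0,4],-7],[0,[0,0,10],-14],[0,[0,0,18],-21],[0,[0,0,26],-28],[0,[0,0,34],-35],[0,[0,0,42],-42],[0,[0,0,50],-49],[0,[0,0,58],-56],[0,[0,0,66],-63],[0,[0,0,70],-70]])

```text
time_s: 2.6
ee_pos: [479.6, -52.4, 171.3]
ee_rot: [0.359, -3.12, -0.001]
contact_force: [0.4, 0.2, 0.2]
width: 85.5
finger_force: 0.0
```

Call:
send_rows(steps=[[0,[0,0,0],-7],[0,[0,0,0],-14],[0,[0,0,0],-21],[0,[0,0,0],-28],[0,[0,0,0],-35],[0,[0,0,0],-41.4],[0,[0,0,0],-41.4],[0,[0,0,0],-41.4]])

```text
time_s: 3.27
ee_pos: [480.1, -52.6, 172.2]
ee_rot: [1.425, -2.8, -0.0]
contact_force: [-0.4, -0.2, 0.5]
width: 85.4
finger_force: 0.0
```

```bash
python3 -c "
from h import *
o=readout.observe();print(o['joint_pos'],o['ee_pos'],R.from_rotvec(o['ee_rot']).as_matrix().round(3),o['time_s'],o['contact_force'])
s,t=vision.camera('side'),vision.camera('top')
cv2.imwrite('pics/m.png',np.vstack([cv2.resize(s[130:260,280:480],(600,390)),cv2.resize(t[195:265,270:470],(600,210))]))"
```

```text
[-1.09136491e-01  2.03147916e-01 -2.25299116e-01  1.14267214e+00
  5.11050569e-05 -1.05064583e+00] [480.10098368 -52.5899008  172.22904743] [[-0.589 -0.808 -0.   ]
 [-0.808  0.589  0.   ]
 [ 0.     0.    -1.   ]] 3.2667 [-0.43811465 -0.1954289   0.47681179]
```

View pics/m.png

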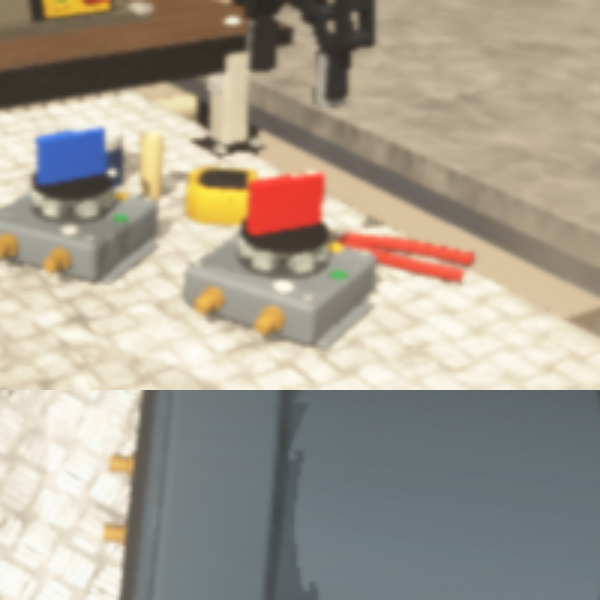

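The picture shows both open fingertips (crop 263,65 and 330,100) straddling above the red bar (crop 287,185). I'll correct by a few mm, descend round the bar and check from close by.

Call:
send_rows(steps=[[0,[-1,0.5,5],0.5],[0,[-2,1,15],0.5],[0,[-2.7,1.2,28],0.5],[0,[-2.7,1.2,41],0.5],[0,[-2.7,1.2,53],0.5],[0,[-2.7,1.2,64],0.5],[0,[-2.7,1.2,70],0.5],[100,[-2.7,1.2,72],0.5],[100,[-2.7,1.2,72],0.5],[100,[-2.7,1.2,72],0.5]])

```text
time_s: 4.2
ee_pos: [481.2, -50.1, 100.6]
ee_rot: [-1.416, 2.804, -0.0]
contact_force: [1.8, 0.9, -0.3]
width: 52.7
finger_force: 0.0
```

```bash
python3 -c "
from h import *
o=readout.observe();print(o['ee_pos'],o['width'],R.from_rotvec(o['ee_rot']).as_matrix().round(3)[:,0],o['time_s'],o['contact_force'])
s=vision.camera('side')
p=o['ee_pos'];print(proj('side',[p,p+[0,0,11],p-[0,0,11]]),proj('side',[[480.7,-49.7,107],[480.7,-49.7,93]]))
cv2.imwrite('pics/n.png',cv2.resize(s[150:230,325:445],(720,480),interpolation=2))"
```

```text
[481.17556926 -50.13664854 100.55062157] 52.719885983291455 [-0.594 -0.805 -0.   ] 4.2 [ 1.81171981  0.85604443 -0.28885439]
[[374.49459364 191.42685791]
 [374.78556754 186.76390899]
 [374.20651529 196.04200763]] [[374.78730168 188.80423166]
 [374.4179488  194.70868339]]
```

View pics/n.png

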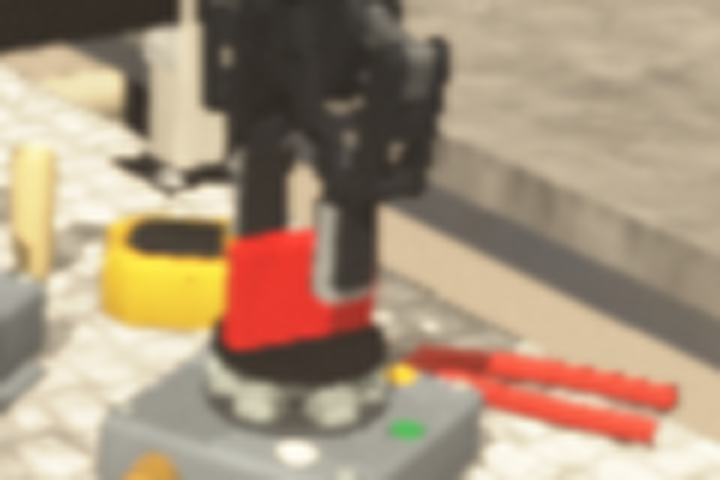

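The fingers straddle the bar, one on each side and clear of the disc. Go down 15 mm and close softly.

Call:
send_rows(grip_force=25, steps=[[100,[0,0,5],0],[100,[0,0,11],0],[130,[0,0,15],0],[180,[0,0,15],0],[255,[0,0,15],0],[255,[0,0,15],0],[255,[0,0,15],0],[255,[0,0,15],0],[255,[0,0,15],0],[255,[0,0,15],0]])

```text
time_s: 5.08
ee_pos: [480.9, -50.1, 85.3]
ee_rot: [1.416, -2.804, -0.0]
contact_force: [-2.8, 1.4, -0.4]
width: 11.8
finger_force: 29.6
```

```bash
python3 -c "
from h import *
o=readout.observe();print(o['ee_pos'],o['width'],o['finger_force'],o['time_s'],o['contact_force'],o['wrist_torque'],o['joint_pos'][5])"
```

```text
[480.86422747 -50.06743554  85.28889402] 11.828270219466972 29.637837409973145 5.0833 [-2.84036646  1.42588159 -0.39143328] [0.2945449  0.68031212 0.01867529] -1.03895130105343
```

Gripped at 11.8 mm with only about 3 N sideways. Firm up the grip and pull up 17.5 mm.

Call:
send_rows(grip_force=60, steps=[[255,[0,0,0],0],[255,[0,0,0],0],[255,[0,0,-3],0],[255,[0,0,-6],0],[255,[0,0,-9],0],[255,[0,0,-12],0],[255,[0,0,-15],0],[255,[0,0,-17.5],0],[255,[0,0,-17.5],0],[255,[0,0,-17.5],0]])

```text
time_s: 5.92
ee_pos: [480.9, -50.1, 102.8]
ee_rot: [1.416, -2.804, -0.0]
contact_force: [-3.4, 0.5, -7.4]
width: 10.9
finger_force: 60.9
```

```bash
python3 -c "
from h import *
o=readout.observe();print(o['ee_pos'],o['width'],o['finger_force'],o['time_s'],o['contact_force'],o['wrist_torque'],o['joint_pos'][5])
s=vision.camera('side')
cv2.imwrite('pics/l.png',cv2.resize(s[150:230,325:445],(720,480),interpolation=2))"
```

```text
[480.88679387 -50.14262127 102.77185969] 10.88740689548084 60.916122794151306 5.9167 [-3.37612972  0.46004687 -7.41470795] [ 3.77762424e-01  5.94237272e-01 -4.17854671e-04] -1.0389990649823007
```

View pics/l.png

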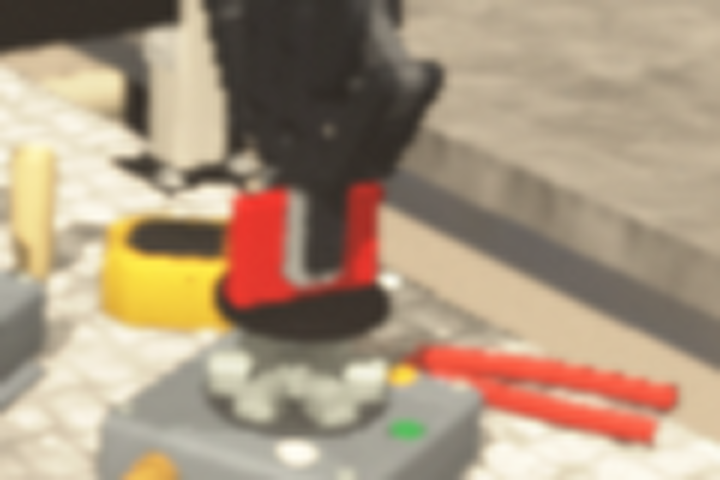

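The knob is clearly up, with its disc well above the teeth and a 7.4 N spring load. Now turn 60° clockwise.

Call:
send_rows(steps=[[255,[0,0,0],2],[255,[0,0,0],6],[255,[0,0,0],11],[255,[0,0,0],17],[255,[0,0,0],23],[255,[0,0,0],29],[255,[0,0,0],35],[255,[0,0,0],41],[255,[0,0,0],47],[255,[0,0,0],52]])

```text
time_s: 6.8
ee_pos: [481.2, -50.7, 102.7]
ee_rot: [-0.034, 3.141, -0.002]
contact_force: [-1.4, -2.8, -7.9]
width: 11.2
finger_force: 60.8
```

Call:
send_rows(steps=[[255,[0,0,0],4],[255,[0,0,0],7],[255,[0,0,0],8],[255,[0,0,0],8],[255,[0,0,0],8],[255,[0,0,0],8]])

```text
time_s: 7.3
ee_pos: [481.2, -50.7, 102.8]
ee_rot: [0.174, 3.136, -0.002]
contact_force: [-0.9, -5.9, -7.1]
width: 11.2
finger_force: 60.8
```

```bash
python3 -c "
from h import *
o=readout.observe();M=R.from_rotvec(o['ee_rot']).as_matrix();print(o['ee_pos'],o['width'],o['finger_force'],o['time_s'],o['contact_force'],o['wrist_torque'],o['joint_pos'][5],np.degrees(np.arctan2(M[1,0],M[0,0])))"
```

```text
[481.19016407 -50.7249     102.80617161] 11.170245968644545 60.80491304397583 7.3 [-0.91162619 -5.90445721 -7.07077719] [-1.32983187  0.29072563 -0.03157454] 0.006439720702508446 173.65915426737405
```

The turn reached 173.7°, i.e. 60° on. Lower it home with a small sideways relief.

Call:
send_rows(steps=[[255,[0,-0.5,0],0],[255,[0,-0.7,2],0],[255,[0,-0.7,5],0],[255,[0,-0.7,8],0],[255,[0,-0.7,11],0],[255,[0,-0.7,14],0],[255,[0,-0.7,16],0],[255,[0,-0.7,17],0],[255,[0,-0.7,17],0]])

```text
time_s: 8.05
ee_pos: [481.1, -50.9, 85.7]
ee_rot: [0.176, 3.136, -0.0]
contact_force: [1.1, -3.8, -5.5]
width: 11.5
finger_force: 61.2
```

```bash
python3 -c "
from h import *
o=readout.observe();print(o['ee_pos'],o['width'],o['finger_force'],o['time_s'],o['contact_force'],o['wrist_torque'])"
```

```text
[481.10248627 -50.92237139  85.69825806] 11.487138102863733 61.223750710487366 8.05 [ 1.05700338 -3.79585481 -5.47731673] [-0.91141037 -0.1471587   0.01752056]
```

Still a 5.5 N downward spring load and no jam. Open, let it settle, and retreat upwards.

Call:
send_rows(steps=[[200,[0,0,0],0],[150,[0,0,0],0],[100,[0,0,0],0],[100,[0,0,0],0],[100,[0,0,0],0],[100,[0,0,0],0],[100,[0,0,-5],0],[100,[0,0,-20],0],[100,[0,0,-45],0],[100,[0,0,-75],0]])

```text
time_s: 8.88
ee_pos: [479.9, -50.7, 161.0]
ee_rot: [-0.176, -3.134, -0.0]
contact_force: [0.4, -0.1, -0.9]
width: 51.9
finger_force: 0.0
```

Call:
send_rows(steps=[[100,[0,0,-30],0],[100,[0,20,-60],0],[100,[0,-50,-80],0],[100,[0,-85,-80],0],[100,[0,-120,-80],0],[100,[0,-155,-80],0],[100,[0,-190,-80],0],[100,[0,-225,-80],0],[100,[0,-250,-80],0],[100,[0,-260,-80],0]])

```text
time_s: 9.72
ee_pos: [451.0, -312.4, 240.8]
ee_rot: [-0.181, -3.136, 0.001]
contact_force: [-0.6, 0.0, -0.5]
width: 52.0
finger_force: 0.0
```

Run:
```python
from h import *
o=readout.observe();print(o['ee_pos'],o['width'],o['time_s'],o['contact_force'])
s,t=vision.camera('side'),vision.camera('top')
cv2.imwrite('pics/fs.png',s);cv2.imwrite('pics/ft.png',t)
cv2.imwrite('pics/f.png',np.hstack([cv2.resize(t[110:275,295:400],(380,597),interpolation=2),np.vstack([cv2.resize(s[165:245,335:415],(400,400),interpolation=2),cv2.resize(s[160:220,270:380],(400,197))])]))
```

```text
[ 450.95761198 -312.41622266  240.82286807] 52.00351669538859 9.7167 [-0.59429326  0.04436901 -0.47666583]
```

View pics/f.png

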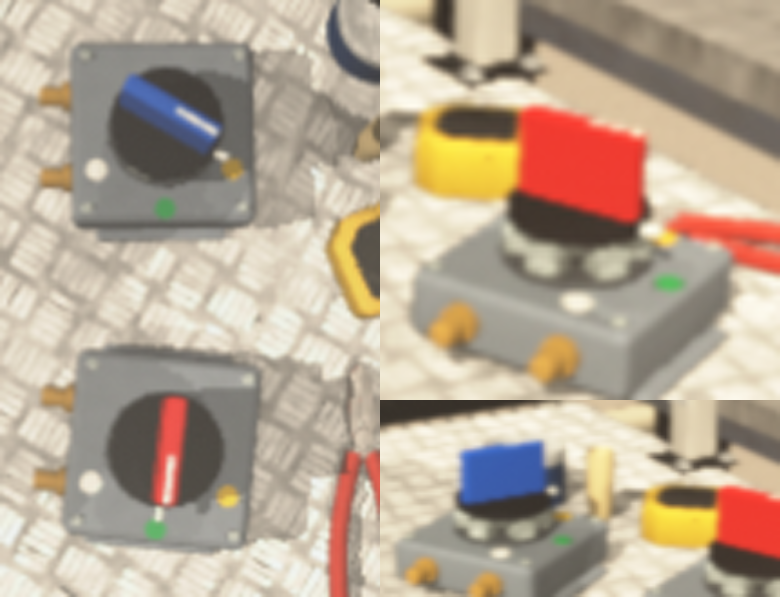

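The red pointer is at the green dot, blue is still at its yellow dot, and the red disc sits down on the teeth as it did at the start. A quick fit will confirm height and yaw.

Run:
```python
from fit import *
s,t=cv2.imread('pics/fs.png'),cv2.imread('pics/ft.png')
q=fit(s,t,[480.5,-50,107,np.radians(174)],(350,180,394,220),(318,213,368,260)); print(q.x,np.degrees(q.x[3]),q.fun)
if abs(q.x[2]-106.1)<3 and abs(np.degrees(q.x[3])-174.4)<6: print(r.job_done())
```

```text
[479.89772678 -48.97743552 107.19161211   2.91886759] 167.23879378359254 130.9681396484375
```

Run:
```python
from h import *
for f in ('pics/top0.png','pics/ft.png'):
    im=cv2.imread(f); m=redmask(im,(318,213,368,260))
    w=im.min(2); w[m>0]=0
    p=np.argwhere(m)[:,::-1].astype(float)
    W=np.array([atz('top',u,107)[:2] for u in p]); c=W.mean(0); v=np.linalg.svd(W-c)[2][0]; print(f,c,np.degrees(np.arctan2(v[1],v[0])),len(p))
    cs=max(cv2.findContours(m,0,2)[0],key=cv2.contourArea); b=cv2.boxPoints(cv2.minAreaRect(cs)); B=np.array([atz('top',u,107)[:2] for u in b])
    E=[B[1]-B[0],B[2]-B[1]]; e=max(E,key=np.linalg.norm); print(np.degrees(np.arctan2(e[1],e[0])))
T=lambda u,v:(u/3.62+294.6,v/3.62+109.6)
a,b=atz('top',T(174.5,398),107),atz('top',T(165.5,506),107);d=b-a;print(np.degrees(np.arctan2(d[1],d[0])),a,b)
g=atz('top',T(155,530),40)-[480.6,-49.7,40];print(np.degrees(np.arctan2(g[1],g[0])))
```

```text
pics/top0.png [484.6235211  -42.29128492] -130.25486284522927 115
-126.89994195089953
pics/ft.png [488.17883997 -48.92870969] 168.60736665028688 118
-5.402729372087938
175.00739909291406 [509.08833428 -51.52425511 107.        ] [450.70172159 -46.42368598 107.        ]
174.6880972229378
```

The bar's long-axis measures give 174.6–175.0°, against 174.7° for the green dot. The low fit value came from the white line biasing the mask. The top at z≈107 means it's home, so I'm handing in.

```bash
python3 -c "
from workcell import r
print(r.job_done())"
```

```text
the job is handed in; nothing more can be done
None
```

The red knob was pulled up, turned 60° clockwise to the green dot, dropped home and let go; the blue selector was left at its yellow dot, and I handed the job in at about 10 s (no verdict was returned).

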